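# Twist-lock the pack divider into the desk rail

### The job

Fit the divider with the oblong nut into the slotted rail on the dispensary desk, level with the index clip: lower it into the slot with its blade along the slot, press it down against its spring until it stops, turn it a quarter turn so the blade stands square across the rail, and let go so that the spring lifts it and its grooves catch the lips of the rail. Leave the similar divider with the round foot where it stands.

Things in the scene. Friction and masses are not known exactly. Their poses are not given: they have to be found in the camera images.
- divider_grip (a point): Loose divider: centre of its upright grey blade, 60 (x) x 14 (y) x 60 mm high, 68 mm above the desk. Below: neck 18 mm thick, collar 26; oblong steel nut 56 (x) x 22 (y) mm, 43 to 55 mm under this point, two 4 mm deep grooves across its top 12.5 to 24 mm off the middle; sprung foot plate 48 x 20, underside 68 mm down (59 pressed home; 3 to 7.5 N, lifts the 1.4 N divider). Half-turn alike.
- round_grip (a point): Other loose divider, to be left alone: centre of an equal blade (60 x 14 x 60 mm, same axes, 68 mm above the desk) and neck, but on a flat round steel foot 60 mm in diameter, too wide for the slot.
- rail: Fixed aluminium C rail, slot up, capped ends: 288 (y, along the slot) x 72 (x) x 30 mm high; origin mid-underside on the desk. Slot 34 mm wide; inside 66 mm wide, floor 4 mm above the desk. Lip edges turned down (2.5 mm thick, to 7 mm below the top). Divider pressed home: blade centre 33 mm above the rail's top, nut turns freely either way (3 mm to spare). Caught: spring lifts it to 40 mm.
- place (a point): Where the divider belongs: middle of the slot's opening, level with the rail's top (30 mm above the desk), beside the index clip; y along the rail, x across it. The clip is a dark steel block 10 x 16 x 30 mm on the rail's side nearer the robot, 41 mm from here in -x, up to 60 mm from the rail's middle.

How it is judged:
By the outcome, as a careful person would: the job done as asked, in the order asked, and still so for the second after the job is handed in, with the robot touching nothing.
It also fails if it takes over 42 s, if anything falls off the work surface, if the arm or the gripper's body presses on something with over 40 N, if the wrist force passes 120 N, or if a joint passes its speed limit or range.

### The arm

A 7-joint arm with a two-finger parallel gripper is mounted at the origin on a cart in front of the work surface, level with it; the furniture and walls round the work are solid. World frame = base frame: x ahead of the robot, y to its left, z up, the work surface at z = 0. Lengths are in m, angles in rad, forces in N, time in s.
With the tool pointing down it reaches from about 0.4 to 0.85 m from the base axis. Payload 10.4 kg.
Tool frame: the origin (TCP) lies on the centre line of the jaws, within the pads' length; the fingertips stand 25 mm ahead of it and the grasp point (between the pads) lies 6 mm ahead of it; z points along the fingers, y is the line along which they close (so a half turn about z gives the same grasp; the last joint's range is limited). The gripper opens to 87 mm and grips with 3 to 60 N. Pads are 19 mm wide; open, the fingers measure 117 mm over their backs; the gripper's body (75 mm by 190 mm) begins 51 mm behind the grasp point.
Start: joints at [1.158, 0.332, -0.065, 1.46, 0.022, 1.35, -0.088], TCP at [0.238, -0.578, 0.248] pointing down, gripper open.
Joint ranges: [-2.6, 2.6], [-0.5, 2.12], [-1.47, 1.34], [0.16, 2.42], [-1.27, 4.41], [0.06, 2.06], [-2.6, 2.6]. Speed limits (rad/s): [2.22, 2.22, 2.79, 2.79, 3.14, 3.14, 3.14].

### API

Orientations are given as a unit quaternion [w, x, y, z].
In Python, from plant import manip gives the robot as it stands.
- The arm moves only by the shell command python3 -m inch 'ROWS' [FORCE]. ROWS is JSON, a list of rows, each an object of numbers: "x", "y", "z": the shift along the tool's x, y, z in units of 200 mm (1.0 is 200 mm); "wx", "wy", "wz": the turn, a rotation vector about the tool's x, y, z in units of 90 degrees (1.0 is 90 degrees); "hand": the gripper command: -1 is shut, 1 is fully open, values between are in proportion. A call has 1 to 5 rows; each row is the pose to reach, as a shift and turn from the pose commanded when the call began, along the tool's axes at that moment; what a row does not reach only later rows make up. A row lasts 1/8 s, in which the tool goes at most 62.5 mm and 10.7 degrees, less where a joint would pass 70% of its speed; a pose out of reach is approached as far as the arm can. A call with a number of a shift or a turn outside -1 to 1 is refused whole. A call with a gripper value outside its range is refused whole. The fingers move at their own pace and stop on an object; FORCE is the grip in N (left out, the last holds). Time passes only in rows, so rows that repeat a pose let the fingers close. It gives the time, the measured TCP pose, the force, the opening and the grip force at its end, in the units of the state.
- manip.get_obs(): the state, without advancing time (a new reading comes with each control period).
- manip.capture(name): name is "side" or "top"; returns the picture (480x640x3 uint8, red, green, blue); there is no depth.
- manip.calibration(name): a dict with "camera_matrix" (3x3 intrinsics, pixels), "distortion" ([k1, k2, p1, p2, k3] as OpenCV has them; the pictures are not rectified), "xyz" and "orientation" of the camera in the world. Camera axes: x right, y up, looking along -z (the intrinsics and any distortion apply to the point x, -y, -z); pixel columns grow to the right and rows downward; lengths in m; the calibration is good to about 2 mm. A picture is of the moment at which its call begins. calibration takes no time and is no camera call.
- manip.finish_job(): hands the job in; it is judged then, once.
The state is a dict: "time": time; "joint_positions": joint angles; "qd": joint speeds; "tau": joint torques, N m; "tool_pos": TCP position; "orientation": TCP orientation; "force": force on the tool from outside, world axes, zero at the start; "moment": the same for the moment, N m; "grip_width": opening from 0.0 (shut) to 1.0 (fully open); "grip_force": force on a finger pad.
Only numpy, scipy, OpenCV 4.12 (cv2) and the standard library are available. Lean on these libraries where they do the work, as an engineer would, in place of code of your own. Each camera call takes 0.05 s, during which the arm holds its last target. There are 200 camera calls.

## Working session

There is one attempt and no reset: what is moved stays moved. The work goes in short steps, Python scripts to look and compute and a shell command to move; the robot and the scene stay as the last step left them, time stands still between calls to the robot, and variables do not carry over. Pictures are saved under pics/ and viewed, at most 10 in all, crops included, and the job is handed in when it is done.

```bash
mkdir -p pics; ls
python3 - <<'E'
from plant import manip
import cv2
for n in("top","side"):
    cv2.imwrite(f"pics/{n}0.png",manip.capture(n)[:,:,::-1]); print(n,manip.calibration(n))
o=manip.get_obs();print(o)
E
```

```text
pics
top {'camera_matrix': array([[625.20142925,   0.        , 318.44925593],
       [  0.        , 625.20142925, 234.26178948],
       [  0.        ,   0.        ,   1.        ]]), 'distortion': array([-0.09324935,  0.        ,  0.        ,  0.        ,  0.        ]), 'xyz': array([ 0.30674806, -0.05387421,  1.02899038]), 'orientation': array([-0.7011781 , -0.08001765,  0.08466074,  0.70340529])}
side {'camera_matrix': array([[505.82333422,   0.        , 314.25757377],
       [  0.        , 505.82333422, 237.80465755],
       [  0.        ,   0.        ,   1.        ]]), 'distortion': array([-0.11168447,  0.        ,  0.        ,  0.        ,  0.        ]), 'xyz': array([ 0.50077203, -0.71221742,  0.68792223]), 'orientation': array([ 0.91773137,  0.39582486, -0.00689612, -0.03231488])}
{'time': 0.1, 'joint_positions': array([ 1.1584163 ,  0.33281743, -0.06470638,  1.46085997,  0.02164428,
        1.34989946, -0.08847724]), 'qd': array([ 1.01441366e-03, -1.06562264e-03,  6.92569553e-05, -3.10157044e-03,
        1.84518848e-03, -1.27395701e-03, -2.05493880e-04]), 'tau': array([ 2.24905561e-03, -6.24546075e+01,  2.51232827e-02, -3.90718281e+01,
       -6.14722073e-02,  3.66427365e-02,  9.44788985e-05]), 'tool_pos': array([ 0.23735908, -0.57783321,  0.24682678]), 'orientation': array([-6.20099375e-04,  9.81063175e-01,  1.93686941e-01, -1.72933317e-04]), 'force': array([ 0.61253299, -0.43750782, -0.0100306 ]), 'moment': array([-0.03709753,  0.02982828,  0.00196486]), 'grip_force': 0.0, 'grip_width': 0.9985617880752377}
```

View pics/top0.png

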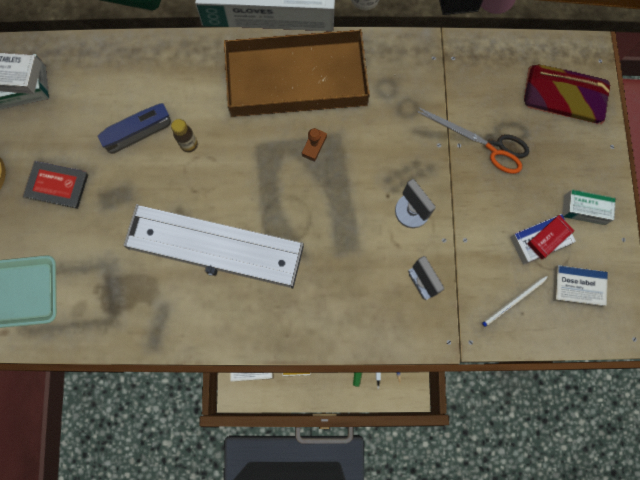

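View pics/side0.png

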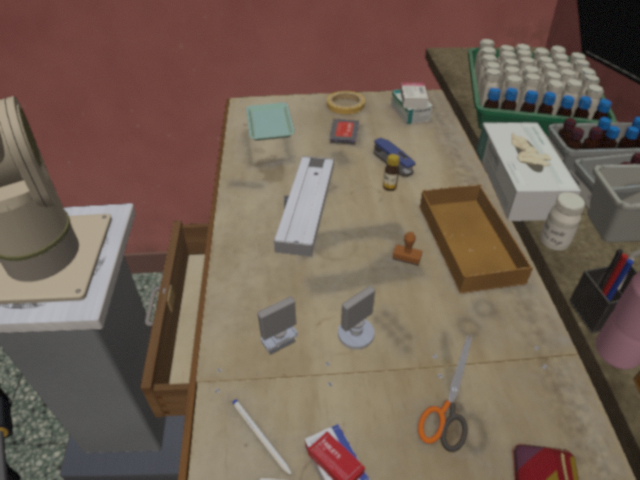

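The top view shows the nut divider at about (427,280), the round-foot one at (415,205), and the rail from (130,225) to (300,265) with its clip at (211,270). In the side view the nut divider is at (278,322), the round one at (357,315), and the rail at (305,205). I'll enlarge these.

Run:
```python
import cv2,numpy as np
t=cv2.imread("pics/top0.png");s=cv2.imread("pics/side0.png")
z=lambda a,x,y,w,h,k:cv2.resize(a[y:y+h,x:x+w],None,fx=k,fy=k,interpolation=cv2.INTER_CUBIC)
a=z(t,120,195,190,100,4)
b=np.hstack([z(t,400,250,50,56,7),z(s,252,290,60,56,7)])
cv2.imwrite("pics/rail.png",a);cv2.imwrite("pics/div.png",b)
cv2.imwrite("pics/srail.png",z(s,265,145,80,115,5))
```

```text
(no output)
```

View pics/rail.png

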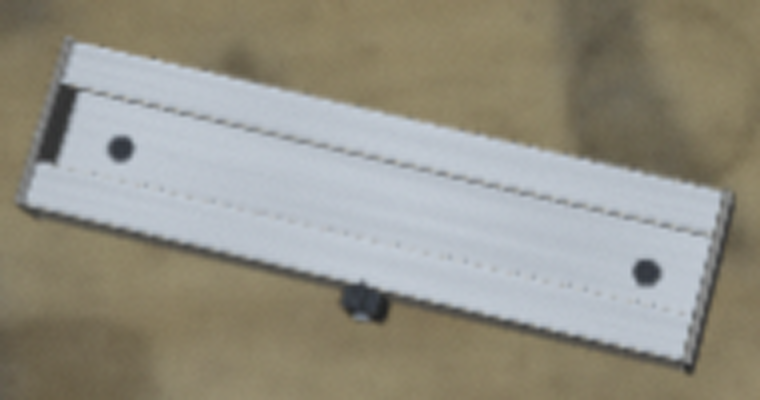

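View pics/div.png

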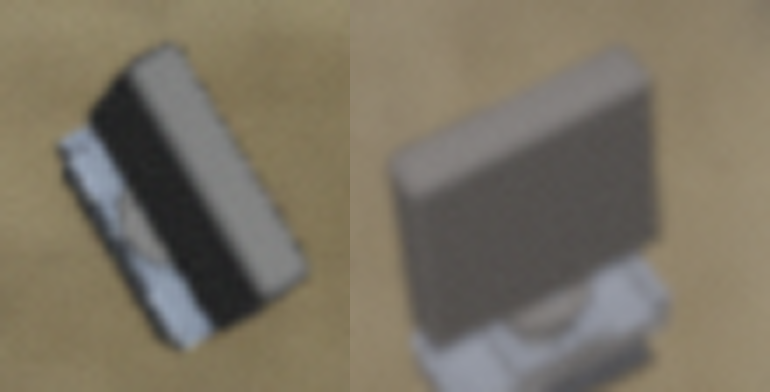

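View pics/srail.png

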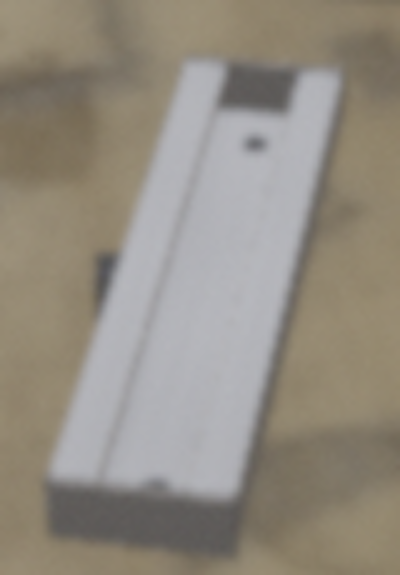

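The crops give the pixels I need. In the top crop the rail's top corners are (70,40), (733,192), (690,362) and (20,206), with the clip at about (365,300). In the divider crop the blade-top corners are readable in both views. Next I'll cast rays.

```bash
cat > h.py <<'E'
import numpy as np,cv2
from plant import manip
from scipy.spatial.transform import Rotation as R
C={n:manip.calibration(n) for n in("top","side")}
def ray(n,p):
    c=C[n];u=cv2.undistortPoints(np.array(p,float).reshape(-1,1,2),c["camera_matrix"],c["distortion"])[:,0]
    d=np.c_[u[:,0],-u[:,1],-np.ones(len(u))]
    return c["xyz"],R.from_quat(np.roll(c["orientation"],-1)).apply(d)
def onz(n,p,z):
    o,d=ray(n,p);return o+d*((z-o[2])/d[:,2])[:,None]
def tri(pt,ps):
    o1,d1=ray("top",pt);o2,d2=ray("side",ps);r=[]
    for a,b in zip(d1,d2):
        k=np.linalg.lstsq(np.c_[a,-b],o2-o1,rcond=None)[0]
        r.append(np.r_[(o1+a*k[0]+o2+b*k[1])/2,np.linalg.norm(o1+a*k[0]-o2-b*k[1])])
    return np.array(r)
def px(n,P):
    c=C[n];q=R.from_quat(np.roll(c["orientation"],-1)).inv().apply(np.atleast_2d(P)-c["xyz"])*[1,-1,-1]
    return cv2.projectPoints(q,np.zeros(3),np.zeros(3),c["camera_matrix"],c["distortion"])[0][:,0]
cr=lambda p,x,y,k:(np.array(p,float)+.5)/k-.5+[x,y]
E
python3 - <<'E'
from h import *
np.set_printoptions(precision=4,suppress=True)
bt=cr([[130,72],[168,40],[308,272],[268,303]],400,250,7)
bs=cr(np.array([[388,158],[615,42],[655,85],[412,192]])-[350,0],252,290,7)
# order both: near(-x)/far
print("blade top mean tri",tri([bt.mean(0)],[bs.mean(0)]))
for n,b in(("top",bt),("side",bs)):
    w=onz(n,b,.098);print(n,w[:,:2],w.mean(0))
w=onz("top",bt,.098);a=(w[2]+w[3]-w[0]-w[1]);print("top dir",np.degrees(np.arctan2(a[1],a[0])),np.linalg.norm(a)/2)
w=onz("side",bs,.098);a=(w[0]+w[3]-w[1]-w[2]);print("side dir",np.degrees(np.arctan2(a[1],a[0])),np.linalg.norm(a)/2)
rt=cr([[70,40],[733,192],[690,362],[20,206]],120,195,4)
rs=cr([[340,70],[238,497],[47,482],[185,60]],265,145,5)
print("rail tri",tri(rt,rs))
for n,b in(("top",rt),("side",rs)):
    w=onz(n,b,.03);print(n,w[:,:2],w.mean(0));a=w[0]+w[3]-w[1]-w[2]
    print(np.degrees(np.arctan2(a[1],a[0])),np.linalg.norm(a)/2,np.linalg.norm(w[0]-w[3]))
# clip
for z in(0,.015,.03): print(z,onz("top",cr([[343,290],[387,300],[365,318],[362,322]],120,195,4),z)[:,:2].tolist(),onz("side",cr([[97,255],[115,255],[97,300]],265,145,5),z)[:,:2].tolist())
t=cv2.imread("pics/top0.png");s=cv2.imread("pics/side0.png")
z=lambda a,x,y,w,h,k:cv2.resize(a[y:y+h,x:x+w],None,fx=k,fy=k,interpolation=cv2.INTER_CUBIC)
cv2.imwrite("pics/clip.png",np.hstack([z(t,195,255,32,30,12),z(s,275,185,32,30,12)]))
E
```

```text
blade top mean tri [[ 0.4661 -0.2308  0.0955  0.0002]]
top [[ 0.4877 -0.212 ]
 [ 0.4948 -0.2206]
 [ 0.4437 -0.2489]
 [ 0.437  -0.2399]] [ 0.4658 -0.2303  0.098 ]
side [[ 0.4389 -0.2413]
 [ 0.4877 -0.2129]
 [ 0.496  -0.2256]
 [ 0.4441 -0.2507]] [ 0.4667 -0.2326  0.098 ]
top dir -151.11309718160484 0.05814057961973797
side dir -151.98027253787524 0.057046942792909436
rail tri [[ 0.5959  0.2419  0.0303  0.0002]
 [ 0.5312 -0.0352  0.0317  0.0026]
 [ 0.4607 -0.0181  0.0287  0.0008]
 [ 0.5258  0.259   0.0281  0.0008]]
top [[ 0.5959  0.242 ]
 [ 0.5302 -0.0354]
 [ 0.4601 -0.0182]
 [ 0.5249  0.2583]] [0.5278 0.1117 0.03  ]
76.73857036973519 0.2845556546226447 0.07282676210654904
side [[ 0.5961  0.2424]
 [ 0.5325 -0.033 ]
 [ 0.4611 -0.0192]
 [ 0.526   0.2564]] [0.5289 0.1117 0.03  ]
76.87180075856033 0.28288550226708864 0.07140260068551334
0 [[0.4952840270838108, 0.1284064406269062], [0.49101820010931585, 0.10977159834472369], [0.483400311346015, 0.1187489627903251], [0.48170954670912314, 0.11994923849306421]] [[0.48203996283370965, 0.15410206974254625], [0.489871585241921, 0.15345291354559754], [0.48140426962496163, 0.12333415948812076]]
0.015 [[0.49253566360524803, 0.12574926339097695], [0.48833202127901554, 0.10738606858059116], [0.4808251814954507, 0.11623256643134205], [0.4791590638038917, 0.11741534524008174]] [[0.482448411655215, 0.1352121550643408], [0.49010926717948605, 0.1345771535821071], [0.481826579603548, 0.10511513263949124]]
0.03 [[0.48978730012668514, 0.12309208615504763], [0.48564584244871517, 0.1050005388164586], [0.4782500516448865, 0.11371617007235896], [0.47660858089866026, 0.1148814519870992]] [[0.4828568604767204, 0.11632224038613548], [0.4903469491170511, 0.11570139361861664], [0.48224888958213447, 0.0868961057908616]]
```

View pics/clip.png

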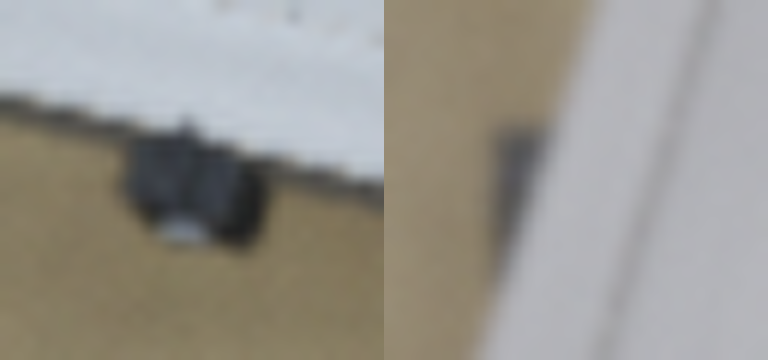

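Run:
```python
from h import *
np.set_printoptions(precision=4,suppress=True)
c0=np.array([.5283,.1117]);th=np.radians(76.8);u=np.array([np.cos(th),np.sin(th)]);v=np.array([u[1],-u[0]])
f=lambda P:np.c_[(P[:,:2]-c0)@v,(P[:,:2]-c0)@u]
# dark clip contours in both views, in rail coordinates (across, along) at plane heights
for n,b,(x,y,w,h) in(("top",90,(200,262,24,16)),("side",110,(284,193,13,20))):
    im=cv2.imread(f"pics/{n}0.png")[y:y+h,x:x+w];k=6
    g=cv2.resize(cv2.cvtColor(im,6),None,fx=k,fy=k,interpolation=cv2.INTER_CUBIC)
    cs,_=cv2.findContours((g<b).astype(np.uint8),cv2.RETR_EXTERNAL,2)
    ct=max(cs,key=cv2.contourArea);p=cv2.approxPolyDP(ct,4,True)[:,0]
    p=cr(p,x,y,k);print(n);print(np.c_[p,f(onz(n,p,.03))*1e3,f(onz(n,p,0))*1e3])
```

```text
top
[[199.5833 264.0833 -37.3974  12.8517 -33.1784  19.5978]
 [199.5833 265.25   -39.2599  12.3386 -35.0968  19.0693]
 [204.75   267.0833 -40.2624   3.3093 -36.1294   9.7688]
 [204.5833 270.4167 -45.6317   2.1238 -41.6599   8.5477]
 [206.9167 273.5833 -49.7964  -2.9537 -45.9497   3.3178]
 [210.25   272.9167 -47.5016  -7.9553 -43.586   -1.8341]
 [212.25   274.9167 -49.9343 -11.9854 -46.0917  -5.9852]
 [214.9167 275.5833 -50.0037 -16.4958 -46.1633 -10.631 ]
 [218.0833 269.9167 -39.8288 -19.0983 -35.6828 -13.3117]
 [223.4167 270.9167 -39.4459 -27.9819 -35.2884 -22.462 ]
 [223.4167 269.9167 -37.8543 -27.5583 -33.649  -22.0258]
 [214.25   267.75   -37.7983 -12.0838 -33.5913  -6.0866]
 [210.25   265.75   -36.0927  -4.8619 -31.8345   1.3523]
 [206.5833 265.9167 -37.7206   0.8999 -33.5113   7.2871]]
side
[[286.75   195.25   -39.8578  -3.8875 -49.0321  32.7983]
 [283.5833 196.0833 -45.8219  -7.5817 -55.2682  28.9357]
 [283.5833 205.75   -39.2466 -38.3829 -48.393   -3.27  ]
 [285.9167 201.75   -37.1808 -25.0954 -46.2331  10.6233]
 [287.25   197.0833 -37.582   -9.7092 -46.6525  26.7112]]
```

```bash
cat >> h.py <<'E'
def go(x,y,z,yaw):
    o=manip.get_obs();r=R.from_quat(np.roll(o["orientation"],-1))
    d=r.inv().apply(np.array([x,y,z])-o["tool_pos"])/.2
    t=np.radians(yaw);g=R.from_matrix(np.array([[np.cos(t),np.sin(t),0],[np.sin(t),-np.cos(t),0],[0,0,-1]]))
    print("shift",d.round(4),"turn",((r.inv()*g).as_rotvec()/(np.pi/2)).round(4))
E
python3 -m inch '[{"x":0.86,"y":-0.585,"wz":-0.069,"hand":0.2},{"x":0.86,"y":-0.585,"wz":-0.069,"hand":0.2},{"x":0.86,"y":-0.585,"wz":-0.069,"hand":0.2},{"x":0.86,"y":-0.585,"wz":-0.069,"hand":0.2},{"x":0.86,"y":-0.585,"wz":-0.069,"hand":0.2}]' 30
python3 -c "
from h import *
go(.466,-.231,.15,28.5)"
```

```text
shift [ 1.7165 -1.169   0.4855] turn [-0.0008  0.     -0.0685]$[0]: bad value
```

```bash
python3 -m inch '[{"x":0.86,"y":-0.585,"z":0,"wx":0,"wy":0,"wz":-0.069,"hand":0.2},{"x":0.86,"y":-0.585,"z":0,"wx":0,"wy":0,"wz":-0.069,"hand":0.2},{"x":0.86,"y":-0.585,"z":0,"wx":0,"wy":0,"wz":-0.069,"hand":0.2},{"x":0.86,"y":-0.585,"z":0,"wx":0,"wy":0,"wz":-0.069,"hand":0.2},{"x":0.86,"y":-0.585,"z":0,"wx":0,"wy":0,"wz":-0.069,"hand":0.2}]' 30
python3 -c "
from h import *
go(.466,-.231,.15,28.5)"
```

```text
time: 0.72
tool_pos: [0.3531, -0.4032, 0.2475]
orientation: [-0.0, 0.969, 0.248, 0.0]
force: [0.1, -0.1, -0.2]
grip_width: 0.614
grip_force: 0.0
shift [ 0.9087 -0.4836  0.4877] turn [-0.0001 -0.0001  0.0025]
```

```bash
python3 -m inch '[{"x":0.3,"y":-0.16,"z":0.16,"wx":0,"wy":0,"wz":0,"hand":0.2},{"x":0.6,"y":-0.32,"z":0.32,"wx":0,"wy":0,"wz":0.002,"hand":0.2},{"x":0.91,"y":-0.484,"z":0.488,"wx":0,"wy":0,"wz":0.002,"hand":0.2},{"x":0.91,"y":-0.484,"z":0.488,"wx":0,"wy":0,"wz":0.002,"hand":0.2},{"x":0.91,"y":-0.484,"z":0.488,"wx":0,"wy":0,"wz":0.002,"hand":0.2}]'
python3 - <<'E'
from h import *
go(.466,-.231,.078,28.5)
a=manip.capture("top")[:,:,::-1];b=manip.capture("side")[:,:,::-1]
z=lambda a,x,y,w,h,k:cv2.resize(a[y:y+h,x:x+w],None,fx=k,fy=k,interpolation=cv2.INTER_CUBIC)
cv2.imwrite("pics/ab.png",np.hstack([z(a,380,220,100,130,4),z(b,230,240,100,130,4)]))
E
```

```text
time: 1.35
tool_pos: [0.466, -0.2309, 0.1483]
orientation: [-0.001, 0.969, 0.246, -0.001]
force: [-0.3, -1.0, 0.6]
grip_width: 0.597
grip_force: 0.0
shift [0.0004 0.0014 0.3515] turn [-0.0018  0.0006  0.0004]
```

View pics/ab.png

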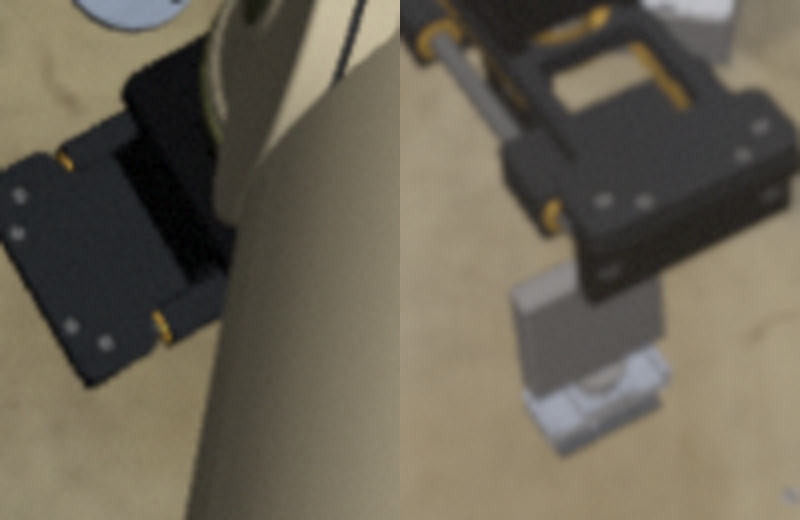

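The side half of the picture shows the open fingers squared over the blade (blade at about (590,320) in the crop). I'll descend and grip.

```bash
python3 -m inch '[{"x":0,"y":0,"z":0.17,"wx":0,"wy":0,"wz":0,"hand":0.2},{"x":0,"y":0,"z":0.35,"wx":0,"wy":0,"wz":0,"hand":0.2},{"x":0,"y":0,"z":0.35,"wx":0,"wy":0,"wz":0,"hand":0.2},{"x":0,"y":0,"z":0.35,"wx":0,"wy":0,"wz":0,"hand":-0.4},{"x":0,"y":0,"z":0.35,"wx":0,"wy":0,"wz":0,"hand":-1}]' 10
python3 -m inch '[{"x":0,"y":0,"z":0,"wx":0,"wy":0,"wz":0,"hand":-1},{"x":0,"y":0,"z":0,"wx":0,"wy":0,"wz":0,"hand":-1},{"x":0,"y":0,"z":0,"wx":0,"wy":0,"wz":0,"hand":-1},{"x":0,"y":0,"z":0,"wx":0,"wy":0,"wz":0,"hand":-1}]' 45
```

```text
time: 2.08
tool_pos: [0.4666, -0.2335, 0.0817]
orientation: [0.001, 0.97, 0.245, 0.001]
force: [0.0, 0.2, -0.1]
grip_width: 0.454
grip_force: 0.0
time: 2.58
tool_pos: [0.4659, -0.2326, 0.0801]
orientation: [0.0, 0.97, 0.245, 0.0]
force: [0.7, -0.2, 1.9]
grip_width: 0.159
grip_force: 45.0
```

Gripped. Now I'll lift and move towards the rail.

```bash
python3 -m inch '[{"x":0,"y":0,"z":-0.1,"wx":0,"wy":0,"wz":0,"hand":-1},{"x":0,"y":0,"z":-0.25,"wx":0,"wy":0,"wz":0,"hand":-1},{"x":0,"y":0,"z":-0.4,"wx":0,"wy":0,"wz":0,"hand":-1},{"x":0,"y":0,"z":-0.4,"wx":0,"wy":0,"wz":0,"hand":-1}]'
python3 -c "
from h import *
go(.527,.107,.16,76.8)"
```

```text
time: 3.08
tool_pos: [0.4669, -0.233, 0.1619]
orientation: [0.001, 0.97, 0.245, 0.001]
force: [-0.2, 1.0, -1.8]
grip_width: 0.158
grip_force: 45.0
shift [ 1.072  -1.3531  0.0071] turn [ 2.500e-03 -3.000e-04 -5.382e-01]
```

```bash
python3 -m inch '[{"x":0.15,"y":-0.19,"z":0,"wx":0,"wy":0,"wz":-0.08,"hand":-1},{"x":0.3,"y":-0.38,"z":0,"wx":0,"wy":0,"wz":-0.17,"hand":-1},{"x":0.45,"y":-0.57,"z":0,"wx":0,"wy":0,"wz":-0.26,"hand":-1},{"x":0.6,"y":-0.76,"z":0,"wx":0,"wy":0,"wz":-0.35,"hand":-1},{"x":0.7,"y":-0.88,"z":0,"wx":0,"wy":0,"wz":-0.42,"hand":-1}]'
python3 -c "
from h import *
go(.527,.107,.16,76.8)"
```

```text
time: 3.7
tool_pos: [0.5048, -0.0086, 0.1588]
orientation: [-0.001, 0.836, 0.549, -0.0]
force: [0.5, 0.5, -2.2]
grip_width: 0.158
grip_force: 45.0
shift [ 0.5743 -0.1284 -0.0059] turn [-1.000e-03 -1.000e-04 -1.141e-01]
```

```bash
python3 -m inch '[{"x":0.18,"y":-0.04,"z":0,"wx":0,"wy":0,"wz":-0.05,"hand":-1},{"x":0.38,"y":-0.08,"z":0,"wx":0,"wy":0,"wz":-0.11,"hand":-1},{"x":0.55,"y":-0.12,"z":0,"wx":0,"wy":0,"wz":-0.11,"hand":-1},{"x":0.55,"y":-0.12,"z":0,"wx":0,"wy":0,"wz":-0.11,"hand":-1},{"x":0.55,"y":-0.12,"z":0,"wx":0,"wy":0,"wz":-0.11,"hand":-1}]'
python3 - <<'E'
from h import *
go(.527,.107,.16,76.8)
o=manip.get_obs();print(o["joint_positions"].round(2),o["tool_pos"])
a=manip.capture("top")[:,:,::-1];b=manip.capture("side")[:,:,::-1]
cv2.imwrite("pics/t2.png",a);cv2.imwrite("pics/s2.png",b)
z=lambda a,x,y,w,h,k:cv2.resize(a[y:y+h,x:x+w],None,fx=k,fy=k,interpolation=cv2.INTER_CUBIC)
cv2.imwrite("pics/v2.png",np.hstack([z(a,110,170,220,150,1.8),z(b,250,120,100,145,1.8*150/145)[:270]]) if 0 else z(b,250,110,110,150,4))
cv2.imwrite("pics/v2.png",z(b,250,110,110,150,4))
E
```

```text
time: 4.32
tool_pos: [0.5274, 0.0984, 0.1589]
orientation: [-0.0, 0.788, 0.616, -0.001]
force: [-0.0, -0.0, -2.0]
grip_width: 0.157
grip_force: 45.0
shift [ 0.0414 -0.0122 -0.0057] turn [-0.0009  0.0006 -0.0083]
[ 0.32  0.28 -0.68  1.78  0.19  1.15 -0.66] [0.52737304 0.09837716 0.15887386]
```

View pics/v2.png

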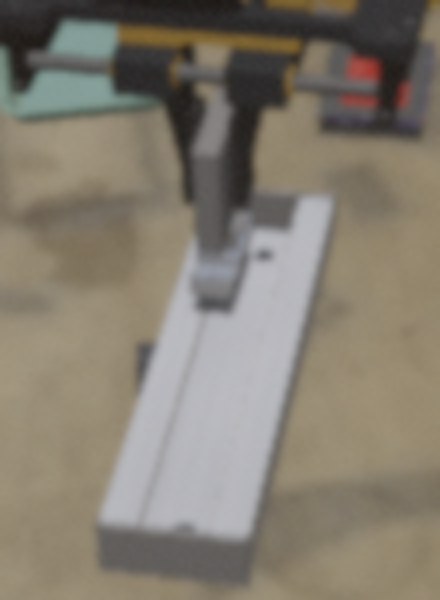

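The side crop shows the divider above the slot, blade along it. The blade's near end face is at about (209,205) and the nut's near end at (215,285). I'll check its offset across the rail numerically.

```bash
python3 - <<'E'
from h import *
np.set_printoptions(precision=4,suppress=True)
c0=np.array([.5283,.1117]);th=np.radians(76.8);u=np.array([np.cos(th),np.sin(th)]);v=np.array([u[1],-u[0]])
f=lambda P:np.c_[(P[:,:2]-c0)@v,(P[:,:2]-c0)@u]*1e3
print(f(onz("side",cr([[209,205]],250,110,4),.147)),"near blade")
print(f(onz("side",cr([[196,290],[233,295]],250,110,4),.098)),"nut near face L,R edges")
# slot edges as seen in the same view at z=.03
print(f(onz("side",cr([[143,522],[205,320]],250,110,4),.03)),"slot left edge, expect -17")
print(f(np.array([[.52737,.09838]])),"tcp")
E
python3 -m inch '[{"x":0.041,"y":-0.012,"z":0,"wx":0,"wy":0,"wz":-0.008,"hand":-1},{"x":0.041,"y":-0.012,"z":0,"wx":0,"wy":0,"wz":-0.008,"hand":-1},{"x":0.041,"y":-0.012,"z":0,"wx":0,"wy":0,"wz":-0.008,"hand":-1}]'
```

```text
[[  2.8173 -42.1529]] near blade
[[ -4.6789 -43.9332]
 [ 13.6563 -45.2198]] nut near face L,R edges
[[ -14.7311 -137.1959]
 [ -14.2057   19.1648]] slot left edge, expect -17
[[  2.1362 -13.1804]] tcp
time: 4.8
tool_pos: [0.5275, 0.1076, 0.16]
orientation: [0.0, 0.784, 0.621, 0.0]
force: [0.0, 0.0, -2.0]
grip_width: 0.155
grip_force: 45.0
```

```bash
python3 -m inch '[{"x":0,"y":0.005,"z":0.1,"wx":0,"wy":0,"wz":0,"hand":-1},{"x":0,"y":0.005,"z":0.2,"wx":0,"wy":0,"wz":0,"hand":-1},{"x":0,"y":0.005,"z":0.27,"wx":0,"wy":0,"wz":0,"hand":-1},{"x":0,"y":0.005,"z":0.34,"wx":0,"wy":0,"wz":0,"hand":-1},{"x":0,"y":0.005,"z":0.34,"wx":0,"wy":0,"wz":0,"hand":-1}]'
python3 -m inch '[{"x":0,"y":0,"z":0.0,"wx":0,"wy":0,"wz":0,"hand":-1},{"x":0,"y":0,"z":0,"wx":0,"wy":0,"wz":0,"hand":-1}]'
```

```text
time: 5.42
tool_pos: [0.5278, 0.1073, 0.0907]
orientation: [-0.001, 0.784, 0.621, -0.001]
force: [0.1, 0.2, -1.3]
grip_width: 0.158
grip_force: 45.0
time: 5.68
tool_pos: [0.5289, 0.1076, 0.0926]
orientation: [0.0, 0.784, 0.621, 0.0]
force: [0.1, -0.3, -0.5]
grip_width: 0.161
grip_force: 45.0
```

```bash
python3 -m inch '[{"x":0,"y":0,"z":0.02,"wx":0,"wy":0,"wz":0,"hand":-1},{"x":0,"y":0,"z":0.04,"wx":0,"wy":0,"wz":0,"hand":-1},{"x":0,"y":0,"z":0.06,"wx":0,"wy":0,"wz":0,"hand":-1},{"x":0,"y":0,"z":0.075,"wx":0,"wy":0,"wz":0,"hand":-1},{"x":0,"y":0,"z":0.075,"wx":0,"wy":0,"wz":0,"hand":-1}]'
python3 -m inch '[{"x":0,"y":0,"z":0.005,"wx":0,"wy":0,"wz":0,"hand":-1},{"x":0,"y":0,"z":0.01,"wx":0,"wy":0,"wz":0,"hand":-1},{"x":0,"y":0,"z":0.01,"wx":0,"wy":0,"wz":0,"hand":-1}]'
```

```text
time: 6.3
tool_pos: [0.5287, 0.1074, 0.077]
orientation: [0.0, 0.784, 0.621, 0.0]
force: [-1.3, -1.1, 5.2]
grip_width: 0.154
grip_force: 45.0
time: 6.68
tool_pos: [0.5286, 0.1074, 0.0752]
orientation: [0.0, 0.784, 0.621, 0.0]
force: [-2.0, -1.4, 6.8]
grip_width: 0.154
grip_force: 45.0
```

```bash
python3 -m inch '[{"x":0,"y":0,"z":0.005,"wx":0,"wy":0,"wz":0,"hand":-1},{"x":0,"y":0,"z":0.01,"wx":0,"wy":0,"wz":0,"hand":-1},{"x":0,"y":0,"z":0.01,"wx":0,"wy":0,"wz":0,"hand":-1}]'
```

```text
time: 7.05
tool_pos: [0.5288, 0.1075, 0.075]
orientation: [0.001, 0.784, 0.621, -0.0]
force: [-10.0, -3.5, 26.6]
grip_width: 0.153
grip_force: 45.0
```

It has hit the stop (force jumped to 26 N). I'll ease back a little and turn it.

```bash
python3 -m inch '[{"x":0,"y":0,"z":-0.009,"wx":0,"wy":0,"wz":0,"hand":-1},{"x":0,"y":0,"z":-0.009,"wx":0,"wy":0,"wz":-0.07,"hand":-1},{"x":0,"y":0,"z":-0.009,"wx":0,"wy":0,"wz":-0.14,"hand":-1},{"x":0,"y":0,"z":-0.009,"wx":0,"wy":0,"wz":-0.21,"hand":-1},{"x":0,"y":0,"z":-0.009,"wx":0,"wy":0,"wz":-0.28,"hand":-1}]'
python3 -m inch '[{"x":0,"y":0,"z":0,"wx":0,"wy":0,"wz":-0.08,"hand":-1},{"x":0,"y":0,"z":0,"wx":0,"wy":0,"wz":-0.16,"hand":-1},{"x":0,"y":0,"z":0,"wx":0,"wy":0,"wz":-0.24,"hand":-1},{"x":0,"y":0,"z":0,"wx":0,"wy":0,"wz":-0.32,"hand":-1}]'
python3 -c "
from h import *
o=manip.get_obs();print(o['moment'],o['joint_positions'].round(2));go(.5287,.1073,.076,166.8)"
```

```text
time: 7.68
tool_pos: [0.5294, 0.1078, 0.0755]
orientation: [0.001, 0.628, 0.778, 0.001]
force: [0.4, -1.0, 5.7]
grip_width: 0.16
grip_force: 45.0
time: 8.18
tool_pos: [0.5294, 0.1079, 0.0755]
orientation: [0.001, 0.415, 0.91, 0.001]
force: [0.4, 0.7, 5.8]
grip_width: 0.159
grip_force: 45.0
[ 0.14285347 -0.1956886  -0.064967  ] [ 0.41  0.44 -0.83  1.84  0.38  1.02  0.15]
shift [ 0.0001 -0.0047 -0.0025] turn [ 0.0011  0.0009 -0.3976]
```

```bash
python3 -m inch '[{"x":0,"y":0,"z":0,"wx":0,"wy":0,"wz":-0.1,"hand":-1},{"x":0,"y":0,"z":0,"wx":0,"wy":0,"wz":-0.2,"hand":-1},{"x":0,"y":0,"z":0,"wx":0,"wy":0,"wz":-0.3,"hand":-1},{"x":0,"y":0,"z":0,"wx":0,"wy":0,"wz":-0.398,"hand":-1},{"x":0,"y":0,"z":0,"wx":0,"wy":0,"wz":-0.398,"hand":-1}]'
python3 -m inch '[{"x":0,"y":0,"z":0,"wx":0,"wy":0,"wz":0,"hand":-1},{"x":0,"y":0,"z":0,"wx":0,"wy":0,"wz":0,"hand":-1}]'
python3 -c "
from h import *
o=manip.get_obs();print(o['moment']);go(.5287,.1073,.076,166.8)"
```

```text
time: 8.8
tool_pos: [0.5292, 0.1079, 0.0754]
orientation: [0.001, 0.115, 0.993, 0.001]
force: [-0.2, 0.3, 6.1]
grip_width: 0.16
grip_force: 45.0
time: 9.05
tool_pos: [0.5293, 0.1079, 0.0754]
orientation: [0.001, 0.117, 0.993, 0.0]
force: [0.2, 0.8, 6.1]
grip_width: 0.157
grip_force: 45.0
[ 0.184431   -0.03648779  0.11736171]
shift [ 0.0021 -0.0037 -0.0029] turn [ 0.0007  0.001  -0.0021]
```

```bash
python3 -m inch '[{"x":0,"y":0,"z":0,"wx":0,"wy":0,"wz":0,"hand":-0.4},{"x":0,"y":0,"z":0,"wx":0,"wy":0,"wz":0,"hand":0.2},{"x":0,"y":0,"z":0,"wx":0,"wy":0,"wz":0,"hand":0.2},{"x":0,"y":0,"z":0,"wx":0,"wy":0,"wz":0,"hand":0.2},{"x":0,"y":0,"z":0,"wx":0,"wy":0,"wz":0,"hand":0.2}]'
python3 -m inch '[{"x":0,"y":0,"z":-0.1,"wx":0,"wy":0,"wz":0,"hand":0.2},{"x":0,"y":0,"z":-0.3,"wx":0,"wy":0,"wz":0,"hand":0.2},{"x":0,"y":0,"z":-0.6,"wx":0,"wy":0,"wz":0,"hand":0.2},{"x":0,"y":0,"z":-0.9,"wx":0,"wy":0,"wz":0,"hand":0.2}]'
python3 -m inch '[{"x":-0.2,"y":0.2,"z":0,"wx":0,"wy":0,"wz":0,"hand":0.2},{"x":0.2,"y":0.2,"z":0,"wx":0,"wy":0,"wz":0,"hand":0.2},{"x":0.5,"y":0.2,"z":0,"wx":0,"wy":0,"wz":0,"hand":0.2},{"x":0.8,"y":0.2,"z":0,"wx":0,"wy":0,"wz":0,"hand":0.2},{"x":0.8,"y":0.2,"z":0,"wx":0,"wy":0,"wz":0,"hand":0.2}]'
python3 - <<'E'
from h import *
a=manip.capture("top")[:,:,::-1];b=manip.capture("side")[:,:,::-1]
z=lambda a,x,y,w,h,k:cv2.resize(a[y:y+h,x:x+w],None,fx=k,fy=k,interpolation=cv2.INTER_CUBIC)
cv2.imwrite("pics/v3.png",np.hstack([z(a,150,190,110,150,3.6),z(b,250,110,110,150,3.6)]))
E
```

```text
time: 9.68
tool_pos: [0.5284, 0.1074, 0.0747]
orientation: [-0.0, 0.117, 0.993, -0.0]
force: [0.4, -0.7, 0.2]
grip_width: 0.577
grip_force: 0.0
time: 10.18
tool_pos: [0.5281, 0.1079, 0.2579]
orientation: [0.0, 0.116, 0.993, 0.0]
force: [0.5, 0.6, 0.7]
grip_width: 0.598
grip_force: 0.0
time: 10.8
tool_pos: [0.3802, 0.1849, 0.255]
orientation: [0.001, 0.116, 0.993, -0.001]
force: [0.9, -0.5, 0.2]
grip_width: 0.599
grip_force: 0.0
```

View pics/v3.png

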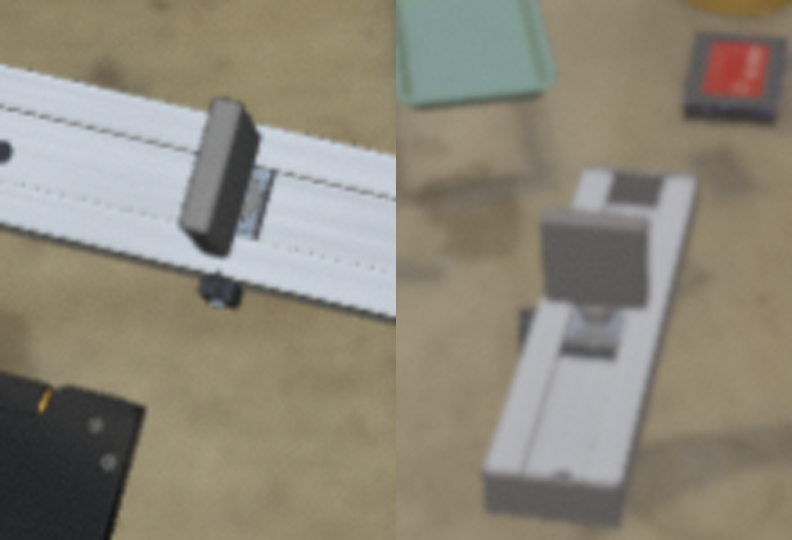

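The blade stands square across the rail next to the clip, and the nut's visible part is cut off by both slot edges, so it sits under the lips. I'll check the height and position.

Run:
```python
from h import *
np.set_printoptions(precision=4,suppress=True)
c0=np.array([.5283,.1117]);th=np.radians(76.8);u=np.array([np.cos(th),np.sin(th)]);v=np.array([u[1],-u[0]])
bt=cr([[214,98],[241,104],[208,230],[181,225]],150,190,3.6)
bs=cr(np.array([[541,212],[543,224],[649,226],[648,212]])-[396,0],250,110,3.6)
t=tri([bt.mean(0)],[bs.mean(0)]);print(t,(t[0,:2]-c0)@v,(t[0,:2]-c0)@u)
w=onz("top",bt,.1);a=w[0]+w[1]-w[2]-w[3];print(np.degrees(np.arctan2(a[1],a[0])),"expect -13.2")
```

```text
[[0.5276 0.1087 0.0971 0.0008]] -3.5913493891813135e-05 -0.003089918029072751
-12.314652936832506 expect -13.2
```

```bash
python3 -c "
from plant import manip
print(manip.finish_job())"
```

```text
the job is handed in; nothing more can be done
None
```

I fitted the oblong-nut divider into the rail about 2 mm from level with the index clip and about 1° off square, caught under the lips by its spring; the round-foot divider was left untouched, and the job was handed in at about 11 s.

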